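# Load the glue press with the two lead-filled saddle weights

## Robot

A 7-joint arm with a two-finger parallel gripper is mounted at the origin on a cart in front of the work surface, level with it; the furniture and walls round the work are solid. World frame = base frame: x ahead of the robot, y to its left, z up, the work surface at z = 0. Lengths are in m, angles in rad, forces in N, time in s.
With the tool pointing down it reaches from about 0.425 to 0.825 m from the base axis. Payload 3.6 kg.
Tool frame: the origin (TCP) lies where the fingers leave the gripper's body, on its centre line; the fingertips stand 73 mm ahead of it and the grasp point (between the pads) lies 54 mm ahead of it; x points along the fingers, y is the direction in which the jaws open and shut, and the axes are right-handed (so a half turn about x gives the same grasp; the last joint's range is limited). The gripper opens to 85 mm and grips with 20 to 120 N. Pads are 22 mm wide; open, the fingers measure 114 mm over their backs; the gripper's body (76 mm by 85 mm) begins 54 mm behind the grasp point. The pads swing forward as they close: fully open they stand 13 mm farther back than shut.
Start: joints at [-1.165, 0.615, -0.013, 1.423, 0.008, 1.103, -0.04], TCP at [0.272, 0.59, 0.304] pointing down, gripper open.
Joint ranges: [-3.12, 3.12], [-0.3, 2.06], [-1.34, 1.32], [0.26, 2.42], [-1.36, 4.5], [0.01, 1.98], [-2.84, 2.84]. Speed limits (rad/s): [2.79, 2.79, 3.14, 3.14, 3.14, 3.14, 3.14].

## Interface

Orientations are given as a unit quaternion [x, y, z, w].
In Python, from station import arm, snapshot, camera_info, ticket gives the robot as it stands. Calls block until the motion is done:
- arm.movep(position, orientation): joint-space move of the TCP to a pose.
- arm.line_to(position, velocity=0.15, ori=None): straight line of the TCP; ori=None keeps the orientation; velocity is the mean speed in m/s.
- arm.move_j(angles): joint-space move.
- arm.move_gripper(opening, effort=None): opening from 0.0 (shut) to 1.0 (fully open); effort is the grip in N (None keeps the last); returns when the fingers have stopped.
- arm.pause(seconds).
- arm.ik(position, orientation): joint angles nearest the present ones, or None.
- snapshot(name): name is "scene" or "top" or "wrist"; returns the picture (420x560x3 uint8, blue, green, red); there is no depth.
- camera_info(name): a dict with "fx", "fy", "cx", "cy" (pixels), "R" (3x3) and "t" (3): a world point X has camera coordinates R X + t; the wrist camera has in their place "T_tool_cam" (4x4, takes a point from camera to tool coordinates, whose origin is the TCP and whose axes are the tool frame's). Camera axes: x right, y down, z forward; pixel columns grow to the right and rows downward; lengths in m; the calibration is good to about 2 mm. A picture is of the moment at which its call begins: read the wrist's pose just before it. camera_info takes no time and is no camera call.
A pose or a line that the arm cannot do raises arm.MotionError and nothing moves.
- ticket.finish_job(): hands the job in, once; it reports no verdict.
Readings, each from a call of its own:
- arm.read_time(): time.
- arm.read_joint_positions(): joint angles.
- arm.read_dq(): joint speeds.
- arm.read_effort(): joint torques, N m.
- arm.read_tool_pos(): TCP position.
- arm.read_eef_rot(): TCP orientation.
- arm.read_ft_force(): force on the tool from outside, world axes, zero at the start.
- arm.read_wrist_torque(): the same for the moment, N m.
- arm.read_opening(): opening from 0.0 (shut) to 1.0 (fully open).
Only numpy, scipy, OpenCV 4.12 (cv2) and the standard library are available. Lean on these libraries where they do the work, as an engineer would, in place of code of your own. Each camera call takes 0.05 s, during which the arm holds its last target. There are 200 camera calls.

## Task

Two of the four identical-looking saddle weights are filled with lead, the other two are hollow: find the filled ones by their heft and hang them astride the bar of the glue press, one on each side of its head, so that the pressing foot goes fully down and stays down. Lower them on gently rather than dropping them, and leave the hollow ones standing on the bench. Do not knock any weight over or disturb the green-capped pot, the red carton or the tape measure.

Things in the scene. Friction and masses are not known exactly. Their poses are not given: they have to be found in the camera images.
- saddle_a: One of four alike dark steel saddle weights, upside-down U, 58 (x) x 46 (y) x 118 mm, standing on its legs. Origin: centre of underside; z up. Legs along y, 12 mm thick, at x +-23 mm; slot between them 34 mm wide, open at both y ends, ceiling at z 50 mm. Closed chamber z 50-90: hollow (0.2 kg in all) or lead-filled (0.65 kg). Grip rib on top 14 (x) x 42 (y) mm, z 90-118. Same after a half turn.
- saddle_b: One of four alike dark steel saddle weights, upside-down U, 58 (x) x 46 (y) x 118 mm, standing on its legs. Origin: centre of underside; z up. Legs along y, 12 mm thick, at x +-23 mm; slot between them 34 mm wide, open at both y ends, ceiling at z 50 mm. Closed chamber z 50-90: hollow (0.2 kg in all) or lead-filled (0.65 kg). Grip rib on top 14 (x) x 42 (y) mm, z 90-118. Same after a half turn.
- saddle_c: One of four alike dark steel saddle weights, upside-down U, 58 (x) x 46 (y) x 118 mm, standing on its legs. Origin: centre of underside; z up. Legs along y, 12 mm thick, at x +-23 mm; slot between them 34 mm wide, open at both y ends, ceiling at z 50 mm. Closed chamber z 50-90: hollow (0.2 kg in all) or lead-filled (0.65 kg). Grip rib on top 14 (x) x 42 (y) mm, z 90-118. Same after a half turn.
- saddle_d: One of four alike dark steel saddle weights, upside-down U, 58 (x) x 46 (y) x 118 mm, standing on its legs. Origin: centre of underside; z up. Legs along y, 12 mm thick, at x +-23 mm; slot between them 34 mm wide, open at both y ends, ceiling at z 50 mm. Closed chamber z 50-90: hollow (0.2 kg in all) or lead-filled (0.65 kg). Grip rib on top 14 (x) x 42 (y) mm, z 90-118. Same after a half turn.
- press: Glue press, fixed. Grey base 130 x 200 x 12 mm, origin: centre of underside, y along its bar. Two guide rods at x +-22, y 0 mm, tops at 142 mm. The sliding head (64 x 36 mm, mid) carries a level square aluminium bar, 22 wide x 20 mm, top face 105 mm up when raised, free from y 18 to 100 mm on both sides, with 42 x 30 mm end caps; nothing above it. Foot presses on a wooden glue-up.
- bar_left (a point): Middle of the free part of the bar on the press's +y side, on the bar's top face; moves with the bar; x across the bar, y along it, z up.
- bar_right (a point): The same on the press's -y side.
- press_bar (a joint): How far the bar with the pressing foot has gone down, m: 0 raised by the springs, 0.014 foot fully down on the glue-up. The springs hold it up until two filled weights hang on the bar; one filled and one empty do not bring it down.
- jar_gel: White round pot with green cap, 48 mm wide, 130 mm high, standing; origin: centre of its underside.
- box_flints: Small red carton 46 x 60 x 30 mm; origin: centre of its underside.
- tape_measure: Yellow pocket tape measure 36 x 80 x 60 mm; origin: centre of its underside.
Things that resemble listed ones, but are neither listed nor needed, are in the scene too. What is shaped like the saddle_b but orange is not meant.

How it is judged:
At the end, for the whole second after the job is handed in: On each side of the head one weight sits astride the bar, seated (6 mm in height, 9 mm across, 21 mm along), upright and in line within 0.2 rad; bar down over 10 mm, which takes two filled weights; the other two stand upright on the bench; all at rest (((x of saddle_a in the frame of bar_left between -0.009 and 0.009 m and y of saddle_a in the frame of bar_left between -0.021 and 0.021 m and z of saddle_a in the frame of bar_left between -0.055 and -0.044 m and angle between saddle_a's own z axis and vertical below 0.2 rad and angle between the y axis of saddle_a and the y axis of bar_left, either way round below 0.2 rad and contact force between saddle_a and press above 1 N) or (x of saddle_a in the frame of bar_right between -0.009 and 0.009 m and y of saddle_a in the frame of bar_right between -0.021 and 0.021 m and z of saddle_a in the frame of bar_right between -0.055 and -0.044 m and angle between saddle_a's own z axis and vertical below 0.2 rad and angle between the y axis of saddle_a and the y axis of bar_right, either way round below 0.2 rad and contact force between saddle_a and press above 1 N) or (height (world z) of saddle_a between -0.008 and 0.008 m and angle between saddle_a's own z axis and vertical below 0.1 rad)) and ((x of saddle_b in the frame of bar_left between -0.009 and 0.009 m and y of saddle_b in the frame of bar_left between -0.021 and 0.021 m and z of saddle_b in the frame of bar_left between -0.055 and -0.044 m and angle between saddle_b's own z axis and vertical below 0.2 rad and angle between the y axis of saddle_b and the y axis of bar_left, either way round below 0.2 rad and contact force between saddle_b and press above 1 N) or (x of saddle_b in the frame of bar_right between -0.009 and 0.009 m and y of saddle_b in the frame of bar_right between -0.021 and 0.021 m and z of saddle_b in the frame of bar_right between -0.055 and -0.044 m and angle between saddle_b's own z axis and vertical below 0.2 rad and angle between the y axis of saddle_b and the y axis of bar_right, either way round below 0.2 rad and contact force between saddle_b and press above 1 N) or (height (world z) of saddle_b between -0.008 and 0.008 m and angle between saddle_b's own z axis and vertical below 0.1 rad)) and ((x of saddle_c in the frame of bar_left between -0.009 and 0.009 m and y of saddle_c in the frame of bar_left between -0.021 and 0.021 m and z of saddle_c in the frame of bar_left between -0.055 and -0.044 m and angle between saddle_c's own z axis and vertical below 0.2 rad and angle between the y axis of saddle_c and the y axis of bar_left, either way round below 0.2 rad and contact force between saddle_c and press above 1 N) or (x of saddle_c in the frame of bar_right between -0.009 and 0.009 m and y of saddle_c in the frame of bar_right between -0.021 and 0.021 m and z of saddle_c in the frame of bar_right between -0.055 and -0.044 m and angle between saddle_c's own z axis and vertical below 0.2 rad and angle between the y axis of saddle_c and the y axis of bar_right, either way round below 0.2 rad and contact force between saddle_c and press above 1 N) or (height (world z) of saddle_c between -0.008 and 0.008 m and angle between saddle_c's own z axis and vertical below 0.1 rad)) and ((x of saddle_d in the frame of bar_left between -0.009 and 0.009 m and y of saddle_d in the frame of bar_left between -0.021 and 0.021 m and z of saddle_d in the frame of bar_left between -0.055 and -0.044 m and angle between saddle_d's own z axis and vertical below 0.2 rad and angle between the y axis of saddle_d and the y axis of bar_left, either way round below 0.2 rad and contact force between saddle_d and press above 1 N) or (x of saddle_d in the frame of bar_right between -0.009 and 0.009 m and y of saddle_d in the frame of bar_right between -0.021 and 0.021 m and z of saddle_d in the frame of bar_right between -0.055 and -0.044 m and angle between saddle_d's own z axis and vertical below 0.2 rad and angle between the y axis of saddle_d and the y axis of bar_right, either way round below 0.2 rad and contact force between saddle_d and press above 1 N) or (height (world z) of saddle_d between -0.008 and 0.008 m and angle between saddle_d's own z axis and vertical below 0.1 rad)) and value of joint press_bar above 0.01 m and linear speed of each of saddle_a, saddle_b, saddle_c, saddle_d below 0.03 m/s); the robot touches nothing.
It fails at once if the pot is shifted by more than 25 mm or tipped over (distance of jar_gel from where it was at the start of the episode above 0.025 m or angle between jar_gel's own z axis and vertical above 0.3 rad).
It fails at once if the carton is shifted by more than 25 mm or tipped over (distance of box_flints from where it was at the start of the episode above 0.025 m or angle between box_flints's own z axis and vertical above 0.3 rad).
It fails at once if the tape measure is shifted by more than 25 mm or tipped over (distance of tape_measure from where it was at the start of the episode above 0.025 m or angle between tape_measure's own z axis and vertical above 0.3 rad).
It fails at once if a saddle weight is tipped over (by more than 0.6 rad) (angle between any of saddle_a, saddle_b, saddle_c, saddle_d's own z axis and vertical above 0.6 rad).
It fails at once if a saddle weight hits or is pressed onto the press with more than 60 N (contact force between any of saddle_a, saddle_b, saddle_c, saddle_d and press above 60 N).
It also fails if it takes over 72 s, if anything falls off the work surface, if the arm or the gripper's body presses on something with over 40 N, if the wrist force passes 120 N, or if a joint passes its speed limit or range.

## Working session

There is one attempt and no reset: what is moved stays moved. The work goes in short steps, each a Python script; the robot and the scene stay as the last script left them, time stands still between calls to the robot, and variables do not carry over. Pictures are saved under pics/ and viewed, about 8 in all and at most 12, crops included, and the job is handed in when it is done.

```bash
ls; mkdir -p pics
python3 - <<'E'
from station import arm, snapshot, camera_info
import cv2, numpy as np
for n in ("scene","top"):
    im=snapshot(n); cv2.imwrite(f"pics/{n}0.png",im); c=camera_info(n)
    print(n,{k:np.round(v,4).tolist() for k,v in c.items()})
print(camera_info("wrist")); print(arm.read_time(),arm.read_tool_pos(),arm.read_eef_rot(),arm.read_ft_force())
E
```

```text
pics
scene {'fx': 497.4514, 'fy': 497.4514, 'cx': 277.0933, 'cy': 210.3801, 'R': [[0.5836, -0.812, 0.0038], [-0.585, -0.4236, -0.6916], [0.5632, 0.4014, -0.7223]], 't': [-0.3478, 0.422, 0.7995]}
top {'fx': 458.1586, 'fy': 458.1586, 'cx': 278.2588, 'cy': 212.8077, 'R': [[0.0043, -0.9995, -0.0312], [-0.9868, 0.0008, -0.1621], [0.162, 0.0315, -0.9863]], 't': [0.0273, 0.6105, 0.979]}
{'fx': 330.42396073980893, 'fy': 330.42396073980893, 'cx': 280.0131110620256, 'cy': 207.7208184101064, 'T_tool_cam': array([[ 1.41149217e-04, -2.98230202e-01,  9.54493964e-01,
        -6.96420688e-02],
       [ 9.99999990e-01,  6.21679300e-05, -1.28454308e-04,
        -5.55565309e-04],
       [-2.10299597e-05,  9.54493972e-01,  2.98230208e-01,
        -7.59666307e-02],
       [ 0.00000000e+00,  0.00000000e+00,  0.00000000e+00,
         1.00000000e+00]])}
0.1 [0.27179941 0.58986249 0.30285304] [ 0.15063954  0.69084992 -0.15227529  0.69054062] [ 0.22396001 -0.76608847 -0.4867377 ]
```

View pics/scene0.png

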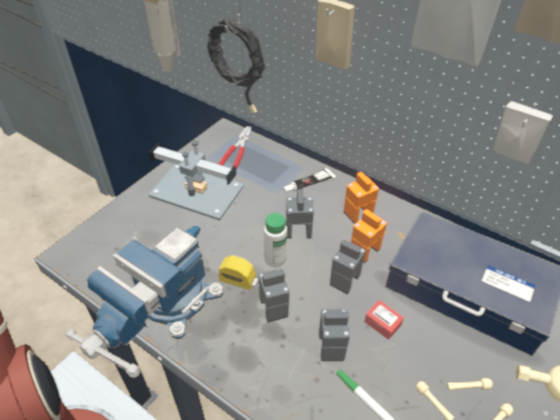

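View pics/top0.png

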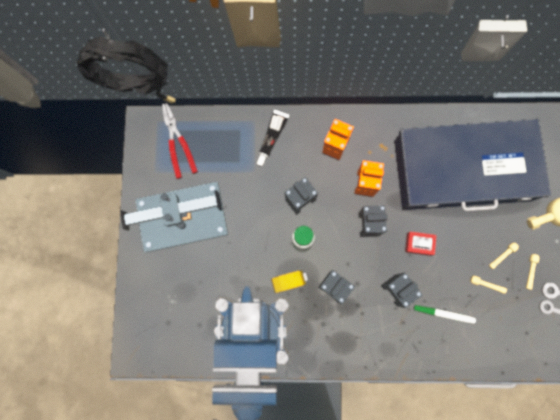

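The scene and top views show four dark saddles at top-view pixels (301,195), (374,219), (337,286) and (404,290). The orange lookalikes are at (339,137) and (371,177), the press at (180,212), the green-capped pot at (303,237), the tape at (289,281) and the carton at (421,243). The dark, non-orange four are the ones meant, so I'll confirm them in an enlarged crop and compute rough positions.

```bash
cat > h.py <<'E'
from station import arm, snapshot, camera_info, ticket
import cv2, numpy as np
from scipy.spatial.transform import Rotation as Ro
def pose():
    return np.array(arm.read_tool_pos()), Ro.from_quat(arm.read_eef_rot())
def wcam():                     # camera centre and cam->world rotation for the wrist
    p,r=pose(); T=camera_info("wrist")["T_tool_cam"]
    return p+r.apply(T[:3,3]), r.as_matrix()@T[:3,:3]
def fcam(n):
    c=camera_info(n); R=np.array(c["R"]); return -R.T@np.array(c["t"]), R.T
def ray(n,uv,cam):
    c=camera_info(n); uv=np.atleast_2d(uv).astype(float)
    d=np.c_[(uv[:,0]-c["cx"])/c["fx"],(uv[:,1]-c["cy"])/c["fy"],np.ones(len(uv))]@cam[1].T
    return cam[0],d
def onplane(n,uv,z,cam=None):
    o,d=ray(n,uv,cam or fcam(n)); return o+d*((z-o[2])/d[:,2])[:,None]
def proj(n,X,cam=None):
    cam=cam or fcam(n); c=camera_info(n); q=(np.atleast_2d(X)-cam[0])@cam[1]
    return np.c_[c["fx"]*q[:,0]/q[:,2]+c["cx"],c["fy"]*q[:,1]/q[:,2]+c["cy"]]
def tri(rays):
    A=np.zeros((3,3));b=np.zeros(3)
    for o,d in rays:
        d=d.ravel()/np.linalg.norm(d);P=np.eye(3)-np.outer(d,d);A+=P;b+=P@o
    X=np.linalg.solve(A,b); return X
def down(yaw):                  # tool x down, jaw (tool y) along world yaw
    x=np.array([0,0,-1.]);y=np.array([np.cos(yaw),np.sin(yaw),0]);return Ro.from_matrix(np.c_[x,y,np.cross(x,y)]).as_quat()
E
python3 - <<'E'
from h import *
im=cv2.imread("pics/top0.png")
a=cv2.resize(im[165:315,275:430],None,fx=3.4,fy=3.4,interpolation=cv2.INTER_CUBIC)
b=cv2.resize(im[175:255,115:235],None,fx=3.4,fy=3.4,interpolation=cv2.INTER_CUBIC)
s=cv2.imread("pics/scene0.png")
c=cv2.resize(s[135:220,145:250],(b.shape[1]//2*2-138,220))
out=np.zeros((520,800,3),np.uint8); 
a=cv2.resize(a,(510,494)); b=cv2.resize(b,(280,187)); out[:494,:510]=a; out[:187,515:795]=b; out[200:420,515:515+270]=c[:,:270] if c.shape[1]>=270 else cv2.resize(c,(270,220))
cv2.imwrite("pics/crop1.png",out)
for uv,z in [((301,190),.118),((374,214),.118),((337,281),.118),((404,285),.118),((303,237),.13),((289,281),.06),((421,243),.03),((128,219),.105),((218,199),.105)]:
    print(uv,onplane("top",uv,z).round(3))
E
```

```text
(301, 190) [[ 0.648 -0.022  0.118]]
(374, 214) [[ 0.597 -0.173  0.118]]
(337, 281) [[ 0.458 -0.094  0.118]]
(404, 285) [[ 0.451 -0.229  0.118]]
(303, 237) [[ 0.547 -0.025  0.13 ]]
(289, 281) [[0.459 0.004 0.06 ]]
(421, 243) [[ 0.545 -0.292  0.03 ]]
(128, 219) [[0.588 0.349 0.105]]
(218, 199) [[0.632 0.156 0.105]]
```

View pics/crop1.png

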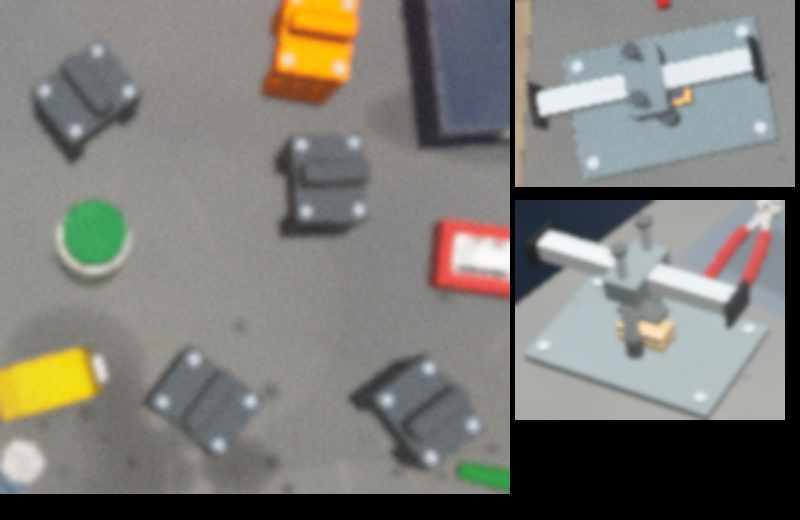

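The crop confirms four dark saddles, each with a rib and four bright screws on its shoulder, plus the press with its aluminium bar. Next I'll take wrist views, two places over the press and two over the saddles.

Run:
```python
from h import *
import pickle
q=down(np.pi/2); rec=[]
for nm,p in [("p1",(.50,.32,.36)),("p2",(.54,.20,.36)),("s1",(.46,-.05,.36)),("s2",(.50,-.17,.36))]:
    try: arm.movep(p,q)
    except arm.MotionError as e: print(nm,e); continue
    arm.pause(.25); c=wcam(); im=snapshot("wrist"); cv2.imwrite(f"pics/{nm}.png",im); rec.append((nm,c))
    print(nm,arm.read_time(),c[0].round(3),np.round(arm.read_ft_force(),2),np.round(arm.read_joint_positions(),2))
pickle.dump(rec,open("cams.pkl","wb"))
m=np.vstack([np.hstack([cv2.imread(f"pics/{n}.png") for n in r]) for r in (("p1","p2"),("s1","s2"))])
cv2.imwrite("pics/m.png",cv2.resize(m,(800,600),interpolation=cv2.INTER_AREA))
```

```text
p1 1.7417 [0.423 0.32  0.429] [-0.23 -0.09 -0.42] [-0.54  0.48 -0.1   1.51  0.05  1.16  0.92]
p2 2.6167 [0.463 0.201 0.43 ] [-0.    0.68  0.38] [-0.34  0.45 -0.09  1.56  0.04  1.13  1.14]
s1 3.9417 [ 0.384 -0.05   0.429] [ 1.09 -0.49 -0.56] [ 0.08  0.27 -0.03  1.85  0.01  1.03  1.62]
s2 4.8167 [ 0.424 -0.169  0.43 ] [-0.85  0.44 -0.47] [ 0.27  0.37  0.03  1.69 -0.01  1.08  1.87]
```

View pics/m.png

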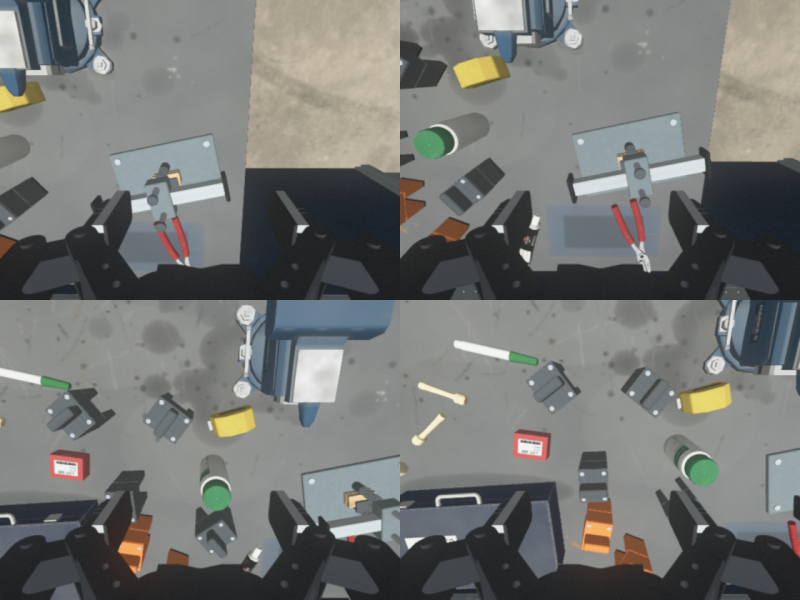

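The top row of the montage shows the press and its bar. In p2 the bar runs from (572,185) to (707,160) in montage pixels, with the head at (635,175). The bottom row shows all four saddles with their screws, for example in s2 at (553,387), (648,390) and (594,478). Next I'll measure the screws and the bar edges.

```bash
cat > meas.py <<'E'
from h import *
import pickle
cams=dict(pickle.load(open("cams.pkl","rb"))); 
def blobs(im,lo,amin,amax):
    hsv=cv2.cvtColor(im,cv2.COLOR_BGR2HSV); bg=cv2.medianBlur(hsv[...,2],21)
    m=((hsv[...,2].astype(int)-bg>lo)&(hsv[...,1]<70)).astype(np.uint8)
    n,_,st,ce=cv2.connectedComponentsWithStats(m)
    return ce[[i for i in range(1,n) if amin<=st[i,4]<=amax]]
if __name__=="__main__":
    B={n:blobs(cv2.imread(f"pics/{f}.png"),45,2,60) for n,f in (("top","top0"),("s1","s1"),("s2","s2"))}
    C={"top":fcam("top"),"s1":cams["s1"],"s2":cams["s2"]}; nm=lambda n:"top" if n=="top" else "wrist"
    for k,c0 in dict(P=(.648,-.022),Q=(.597,-.173),R=(.458,-.094),S=(.451,-.229)).items():
        for n in B:
            X=onplane(nm(n),B[n],.09,C[n]); i=np.hypot(*(X[:,:2]-c0).T)<.042
            if i.sum()<1: print(k,n,0); continue
            Y=X[i,:2]; (c,s,a)=cv2.minAreaRect(Y.astype(np.float32)*1000)
            print(k,n,i.sum(),"mean",(Y.mean(0)*1e3).round(1),"rect",np.round(c,1),np.round(s,1),round(a,1), np.round(B[n][i],0).tolist())
    for n in ("p1","p2"):
        im=cv2.imread(f"pics/{n}.png"); hsv=cv2.cvtColor(im,cv2.COLOR_BGR2HSV)
        uv=proj("wrist",np.array([[.61,.2525,.105]]),cams[n])[0].round().astype(int)
        m=((hsv[...,2]>200)&(hsv[...,1]<50)).astype(np.uint8)
        cs=[c for c in cv2.findContours(m,0,2)[0] if cv2.contourArea(c)>150]
        for c in cs:
            r=cv2.minAreaRect(c)
            if np.hypot(*(np.array(r[0])-uv))<130: print(n,uv,np.round(r[0],1),np.round(r[1],1),round(r[2],1)); cv2.drawContours(im,[cv2.boxPoints(r).astype(int)],-1,(0,0,255),1)
        x0,y0=max(uv[0]-110,0),max(uv[1]-80,0); cv2.imwrite(f"pics/z_{n}.png",cv2.resize(im[y0:y0+150,x0:x0+220],(660,450),interpolation=cv2.INTER_CUBIC)); print("off",x0,y0)
E
python3 meas.py
```

```text
P top 4 mean [649.6 -22. ] rect [649.5 -22. ] [33.7 44.3] 37.4 [[304.0, 180.0], [288.0, 192.0], [314.0, 192.0], [298.0, 204.0]]
P s1 5 mean [647.8 -24.9] rect [648.9 -23.1] [39.1 44.1] 37.0 [[309.0, 314.0], [289.0, 322.0], [280.0, 333.0], [325.0, 334.0], [296.0, 351.0]]
P s2 0
Q top 4 mean [ 591.9 -179.7] rect [ 592.2 -179.6] [43.9 34. ] 2.3 [[382.0, 208.0], [366.0, 209.0], [368.0, 228.0], [384.0, 228.0]]
Q s1 1 mean [ 572.  -197.6] rect [ 572.  -197.6] [0. 0.] 0.0 [[151.0, 275.0]]
Q s2 4 mean [ 593.7 -179.4] rect [ 593.7 -179.4] [44.9 34.1] 2.3 [[254.0, 244.0], [285.0, 242.0], [286.0, 278.0], [257.0, 279.0]]
R top 4 mean [447.3 -97.7] rect [447.4 -97.9] [44.5 34.3] 53.4 [[334.0, 274.0], [324.0, 287.0], [351.0, 286.0], [341.0, 299.0]]
R s1 4 mean [448.5 -97.1] rect [448.5 -97.1] [44.1 34.2] 52.8 [[226.0, 143.0], [207.0, 169.0], [261.0, 169.0], [242.0, 194.0]]
R s2 4 mean [448.3 -96.9] rect [448.3 -96.9] [44.3 34.1] 52.7 [[347.0, 102.0], [324.0, 130.0], [380.0, 130.0], [357.0, 157.0]]
S top 4 mean [ 441.1 -238.2] rect [ 440.9 -238.3] [44.2 33.6] 36.0 [[405.0, 276.0], [392.0, 286.0], [418.0, 294.0], [406.0, 304.0]]
S s1 7 mean [ 435.8 -224. ] rect [ 434.7 -227.9] [44.2 59.9] 36.6 [[93.0, 135.0], [129.0, 140.0], [111.0, 149.0], [70.0, 156.0], [141.0, 155.0], [124.0, 170.0], [101.0, 189.0]]
S s2 4 mean [ 442.3 -237.9] rect [ 442.2 -238. ] [44.2 34. ] 36.0 [[210.0, 94.0], [184.0, 116.0], [238.0, 132.0], [212.0, 151.0]]
p1 [218 282] [196.5 286.7] [16.9 25.1] 78.7
p1 [218 282] [276.1 271.5] [17.5 73.8] 79.0
off 108 202
p2 [328 248] [280.3 258.6] [17.4 74.2] 79.0
p2 [328 248] [388.5 237.6] [17.8 77.2] 79.0
off 218 168
```

View pics/z_p2.png

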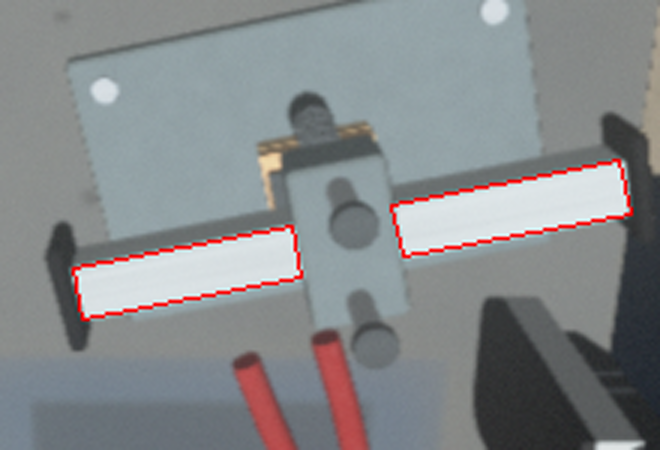

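The crop shows the mask fits the bar's top face cleanly on both sides of the head; the p2 half centres are (280.3,258.6) and (388.5,237.6). Next I'll triangulate the heights and the bar line, plan the poses and check IK.

Run:
```python
from h import *
import pickle
cams=dict(pickle.load(open("cams.pkl","rb")))
R=lambda n,uv: ray("wrist",uv,cams[n])
print("bar +y tri",tri([R("p1",(276.1,271.5)),R("p2",(388.5,237.6))]).round(4))
for z in (.105,):
  for n,L in (("p1",[((276.1,271.5),(17.5,73.8),79.)]),("p2",[((280.3,258.6),(17.4,74.2),79.),((388.5,237.6),(17.8,77.2),79.)])):
    for r in L:
        X=onplane("wrist",cv2.boxPoints(r),z,cams[n]); (c,s,a)=cv2.minAreaRect((X[:,:2]*1e3).astype(np.float32)); print(n,z,np.round(c,1),np.round(s,1),round(a,1))
a=onplane("wrist",(280.3,258.6),.105,cams["p2"])[0];b=onplane("wrist",(388.5,237.6),.105,cams["p2"])[0]
d=b-a; print("bar dir",d.round(4),"yaw of across",np.degrees(np.arctan2(d[1],d[0])-np.pi/2))
# screw heights: R and S from s1,s2 (mean of 4), Q and P with top
print("R",tri([R("s1",(234,168.75)),R("s2",(352,129.75))]).round(4))
S1=[(129,140),(93,135),(111,149),(124,170)]
T=lambda uv: ray("top",uv,fcam("top"))
print("S",tri([R("s2",(211,123.25)),T((405.25,290))]).round(4),"Q",tri([R("s2",(270.5,260.75)),T((375,218.25))]).round(4),"P",tri([R("s1",(302.5,330.25)),T((301,192))]).round(4))
# rib yaw & IK test
for nm,c,yw,z in [("P",(.649,-.0225),37.4-90,.169),("P",(.649,-.0225),37.4+90,.169),("Q",(.5935,-.1795),2.3,.169),("Q",(.5935,-.1795),182.3,.169),("R",(.4484,-.097),52.8,.169),("S",(.442,-.238),36,.169),("L",(.597,.310),12,.3),("L",(.597,.310),-168,.3),("Rt",(.623,.195),12,.3),("Rt",(.623,.195),-168,.3)]:
    q=arm.ik((c[0],c[1],z),down(np.radians(yw))); q2=arm.ik((c[0],c[1],z+.11),down(np.radians(yw)))
    print(nm,yw,None if q is None else np.round(q,2),q2 is not None)
```

```text
bar +y tri [0.5975 0.3163 0.1049]
p1 0.105 [597.8 315.8] [21.4 82.1] 12.2
p2 0.105 [622.4 201.2] [20.8 81.2] 12.1
p2 0.105 [597.4 316.3] [20.8 81.6] 12.3
bar dir [-0.0248  0.1145  0.    ] yaw of across 12.217137427712565
R [ 0.4479 -0.0971  0.0907]
S [ 0.4409 -0.2345  0.1063] Q [ 0.5914 -0.1795  0.0935] P [ 0.6506 -0.0217  0.0849]
P -52.6 [-0.31  0.82  0.57  1.58 -0.53  0.9  -0.47] True
P 127.4 [ 0.07  0.76 -0.13  1.56  0.12  0.83  2.12] True
Q 2.3 [ 0.06  0.74  0.34  1.67 -0.32  0.79  0.58] True
Q 182.3 [ 0.78  0.91 -0.96  1.64  0.84  1.05  2.73] True
R 52.8 [ 0.09  0.54  0.1   2.11 -0.11  0.5   1.2 ] True
S 36 [ 0.33  0.59  0.18  2.   -0.18  0.57  1.26] True
L 12 [-0.64  0.66  0.23  1.36 -0.16  1.14 -0.18] True
L -168 [-0.27  0.69 -0.45  1.35  0.3   1.17  2.6 ] True
Rt 12 [-0.49  0.63  0.27  1.43 -0.18  1.11  0.02] True
Rt -168 [-0.09  0.66 -0.44  1.41  0.29  1.14  2.78] True
```

Heights agree: bar top 0.1049, screws about 0.090. Side centres are (0.5976,0.316) and (0.6224,0.2012), with the across-bar yaw at 12.2°. Before grasping, I'll check where the closed fingertips stand while moving above R.

Run:
```python
from h import *
arm.move_gripper(0.165,effort=70)
im1=snapshot("wrist"); 
arm.movep((.4484,-.097,.25),down(np.radians(52.8))); 
arm.move_gripper(0.6); im2=snapshot("wrist")
T=np.linalg.inv(camera_info("wrist")["T_tool_cam"]); c=camera_info("wrist")
def pt(X):
    q=T[:3,:3]@np.array(X)+T[:3,3]; return int(c["fx"]*q[0]/q[2]+c["cx"]),int(c["fy"]*q[1]/q[2]+c["cy"])
for t,col in ((.060,(255,0,255)),(.073,(0,255,0)),(.086,(0,0,255))): 
    for im in (im1,im2): cv2.line(im,pt((t,-.03,0)),pt((t,.03,0)),col,1); 
    print(t,pt((t,0,0)))
cv2.imwrite("pics/fing.png",cv2.resize(np.hstack([im1[200:420,130:430],im2[200:420,130:430]]),(800,293),interpolation=cv2.INTER_CUBIC))
print(arm.read_time(),arm.read_opening(),np.round(arm.read_ft_force(),2))
```

```text
0.06 (281, 283)
0.073 (281, 269)
0.086 (281, 257)
6.7333 0.5992054776947388 [ 0.07  0.09 -0.78]
```

View pics/fing.png

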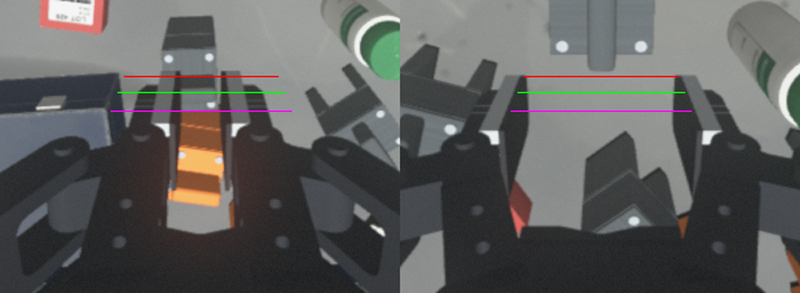

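With the fingers shut to rib width the tips sit just short of the green 73 mm mark, so that figure holds for the nearly shut state. In the right half, R's rib is centred between the jaws. Next I'll pick R and weigh it.

```bash
cat >> h.py <<'E'
SAD=dict(P=(.649,-.0225,-52.6),Q=(.5935,-.1795,2.3),R=(.4484,-.097,52.8),S=(.442,-.238,36.))
BAR=dict(L=(.5976,.3160),Rt=(.6224,.2012)); BY=down(np.radians(12.2))
def fz(n=12):
    v=[]
    for _ in range(n): arm.pause(.02); v.append(arm.read_ft_force())
    return np.mean(v,0)
def pick(k,zg=.166,lift=.05):
    x,y,a=SAD[k]; q=down(np.radians(a))
    arm.movep((x,y,.25),q); arm.move_gripper(.6); arm.line_to((x,y,.20),.2); f0=fz()
    arm.line_to((x,y,zg),.08); f1=fz(4); arm.move_gripper(0.,effort=70); f2=fz(4)
    arm.line_to((x,y,zg+lift),.12); arm.pause(.15); f3=fz()
    print(k,"t",round(arm.read_time(),1),"open",round(arm.read_opening(),3),"fz",*[round(f[2],2) for f in (f0,f1,f2,f3)],"heft",round(f0[2]-f3[2],2))
    return f0[2]-f3[2]
def putback(k,zg=.166):
    x,y,a=SAD[k]; arm.line_to((x,y,zg+.004),.12); arm.line_to((x,y,zg+.001),.03); arm.move_gripper(.6); arm.line_to((x,y,.25),.25)
E
python3 - <<'E'
from h import *
pick("R")
cv2.imwrite("pics/gR.png",snapshot("scene"));
E
```

```text
R t 9.8 open 0.146 fz 0.17 -0.35 4.11 -2.3 heft 2.46
```

R weighs 2.5 N, so it is hollow. I'll put it back and weigh S.

Run:
```python
from h import *
putback("R"); pick("S")
```

```text
S t 15.1 open 0.151 fz 0.06 -0.09 3.64 -6.31 heft 6.37
```

S weighs 6.4 N, so it is filled. I'll carry it to the far side of the bar and check with the wrist camera before lowering.

```bash
cat >> h.py <<'E'
def carry(s):
    x,y=BAR[s]; p,_=pose(); arm.line_to((p[0],p[1],.35),.3); arm.line_to((x,y,.35),.3,BY); arm.line_to((x,y,.292),.2); arm.pause(.15)
def lower(s,zmin=.205):
    x,y=BAR[s]; arm.line_to((x,y,.228),.07); f0=fz(5)[2]; z=.228
    while z>zmin:
        z-=.0015; arm.line_to((x,y,z),.03); f=fz(4); print(round(z,4),np.round(f,1))
        if f[2]-f0>4.5: break
    return z
E
python3 - <<'E'
from h import *
carry("L"); print(arm.read_time(),pose()[0].round(4),fz().round(2))
w=snapshot("wrist");s=snapshot("scene")
cv2.imwrite("pics/c1.png",np.hstack([cv2.resize(w[100:420,80:480],(420,336)),cv2.resize(s[110:250,120:280],(380,336),interpolation=cv2.INTER_CUBIC)]))
E
```

```text
18.3583 [0.5989 0.3161 0.2946] [ 0.23  0.38 -6.72]
```

View pics/c1.png

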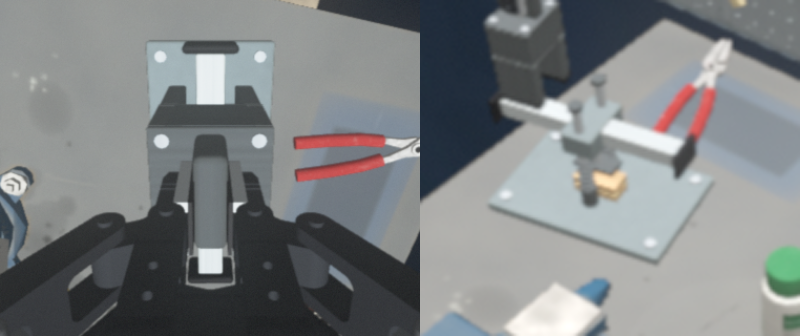

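The weight hangs centred over the bar: in the crop the slot spans columns 185–240 and the bar sits at 196–225, between the end cap and the head. I'll lower it.

Run:
```python
from h import *
lower("L"); print(arm.read_time(),pose()[0].round(4))
cv2.imwrite("pics/l1.png",snapshot("wrist"))
```

```text
0.2265 [ 0.3 -0.1 -6.4]
0.225 [-0.2  0.3 -6.1]
0.2235 [-0.   0.3 -6.2]
0.222 [-0.2 -0.1 -6.2]
0.2205 [-1.   0.   0.5]
21.3917 [0.5979 0.3162 0.2216]
```

It is seated with the load fully transferred. I'll release it and weigh Q.

Run:
```python
from h import *
arm.move_gripper(.5); p=pose()[0]; arm.line_to((p[0],p[1],.34),.25); x,y,a=SAD["Q"]; arm.line_to((x,y,.34),.4,down(np.radians(a))); h=pick("Q")
cv2.imwrite("pics/s3.png",snapshot("scene"))
if h>4.3: carry("Rt"); print(arm.read_time(),pose()[0].round(4))
else: putback("Q"); pick("P")
s=snapshot("scene");w=snapshot("wrist")
cv2.imwrite("pics/c2.png",np.hstack([cv2.resize(w[100:420,80:480],(420,336)),cv2.resize(s[110:250,120:280],(380,336),interpolation=cv2.INTER_CUBIC)]))
```

```text
Q t 27.2 open 0.156 fz 0.38 0.1 4.03 -6.17 heft 6.55
29.875 [0.6237 0.2008 0.2945]
```

View pics/c2.png

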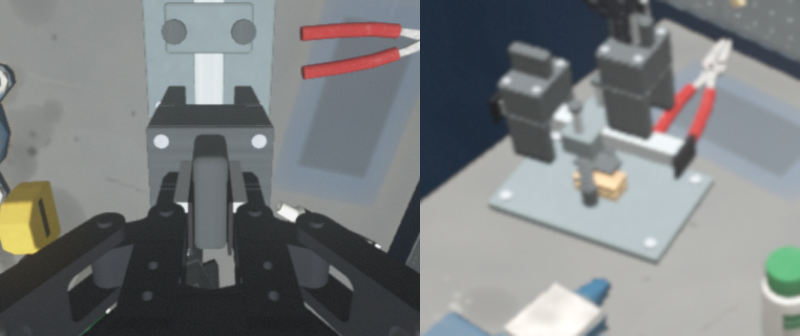

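Q weighs 6.5 N, so it is filled. The view shows S seated on the far side and Q centred over the near side, with its slot around the bar at columns 196–225. I'll lower it, following the bar down as it sinks.

```bash
sed -i 's/f\[2\]-f0>4.5/f[2]-f0>thr/; s/def lower(s,zmin=.205)/def lower(s,zmin=.205,thr=4.5)/' h.py
python3 - <<'E'
from h import *
lower("Rt",.204,6.0); print(arm.read_time(),pose()[0].round(4))
E
```

```text
0.2265 [ 0.2 -0.2 -6.3]
0.225 [-0.1 -0.1 -5.6]
0.2235 [ 0.   0.1 -6.4]
0.222 [-0.1 -0.2 -6. ]
0.2205 [-0.2 -0.1 -2.4]
0.219 [-1.1 -0.4 -2.4]
0.2175 [ 0.   0.1 -2.7]
0.216 [ 0.2  0.2 -2.1]
0.2145 [ 0.2  0.5 -1.8]
0.213 [ 0.8  0.3 -1.4]
0.2115 [ 1.   0.4 -1.7]
0.21 [ 0.7 -0.  -1.7]
0.2085 [ 1.5  0.6 -1.8]
0.207 [0.1 0.1 2.3]
35.5583 [0.6225 0.2012 0.2075]
```

The bar followed down 14 mm until it stopped. I'll release, retreat clear and check.

Run:
```python
from h import *
arm.move_gripper(.5); p=pose()[0]; arm.line_to((p[0],p[1],.36),.25); arm.movep((.47,.23,.38),down(np.pi/2)); arm.pause(.3)
c=wcam(); w=snapshot("wrist"); s=snapshot("scene"); t=snapshot("top"); 
import sys; from meas import blobs
b=blobs(w,45,2,90)
for z0 in (.131,):   # seated, bar down: bottom .041, screws at .131
    X=onplane("wrist",b,z0,c)
    for k,xy in BAR.items():
        Y=X[np.hypot(*(X[:,:2]-xy).T)<.035,:2]*1e3; print(k,len(Y),np.round(Y.mean(0),1),[np.round(v,1) for v in cv2.minAreaRect(Y.astype(np.float32))] )
B=blobs(t,45,2,60)
for k,(x,y,a) in SAD.items():
    X=onplane("top",B,.09); Y=X[np.hypot(X[:,0]-x,X[:,1]-y)<.035,:2]*1e3; print(k,len(Y),Y.mean(0).round(1) if len(Y) else "")
print(arm.read_time())
cv2.imwrite("pics/c3.png",np.hstack([cv2.resize(w,(400,300)),cv2.resize(s[100:400,100:500],(400,300))]))
```

```text
L 3 [576.8 325.5] [array([577.1, 326.8]), array([19. ,  6.2]), np.float64(25.6)]
Rt 4 [617.9 197.8] [array([615.8, 203.6]), array([51.6, 39.3]), np.float64(75.8)]
P 4 [649.5 -21.9]
Q 0 
R 4 [447.3 -97.8]
S 0 
38.1583
```

View pics/c3.png

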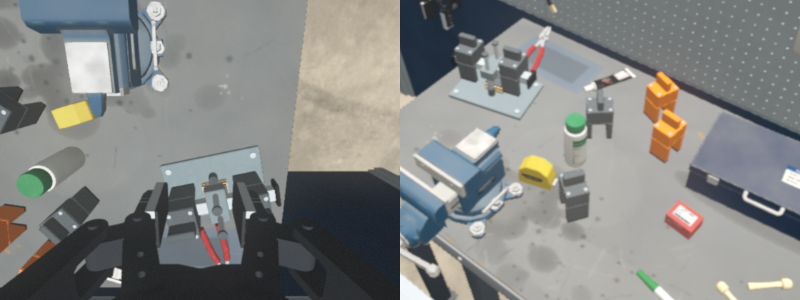

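Both weights sit upright on the bar, and P and R still stand on the bench where they were. My close-up was half hidden by the fingers, so I'll take one clearer wrist measurement.

Run:
```python
from h import *
from meas import blobs
arm.movep((.56,.26,.38),down(np.pi/2)); arm.move_gripper(1.); arm.pause(.2)
c=wcam(); w=snapshot("wrist"); t=snapshot("top"); u=np.array([np.cos(np.radians(12.2)),np.sin(np.radians(12.2))]);v=np.array([-u[1],u[0]])
for n,im,cm in (("wrist",w,c),("top",t,fcam("top"))):
    b=blobs(im,35,2,90)
    for z in (.131,.145):
      X=onplane(n,b,z,cm)
      for k,xy in BAR.items():
        D=(X[:,:2]-xy)*1e3; i=np.hypot(*D.T)<38; print(n,z,k,np.c_[D[i]@u,D[i]@v].round(1).tolist())
print(arm.read_time())
cv2.imwrite("pics/c4.png",np.hstack([cv2.resize(w[100:400,130:480],(420,360)),cv2.resize(t[170:260,110:240],(380,263),interpolation=cv2.INTER_CUBIC)[:360] if 0 else cv2.copyMakeBorder(cv2.resize(t[170:260,110:240],(380,263)),0,97,0,0,0)]))
```

```text
wrist 0.131 L [[-21.3, 17.3], [-21.3, -16.8], [22.5, 17.2], [22.9, -16.5]]
wrist 0.131 Rt [[-27.6, 18.9], [-21.8, 16.9], [22.2, 16.6], [22.2, -17.1]]
wrist 0.145 L [[-25.8, 15.1], [-25.7, -17.4], [16.1, 15.0], [16.5, -17.1]]
wrist 0.145 Rt [[-26.3, 20.0], [15.8, 19.6], [15.8, -12.6]]
top 0.131 L []
top 0.131 Rt [[20.9, -15.9], [21.1, 17.3], [-13.1, 25.6], [-22.8, -15.8]]
top 0.145 L [[37.1, 4.4]]
top 0.145 Rt [[17.3, -18.1], [17.6, 14.6], [-16.2, 22.8], [-25.7, -18.0]]
39.425
```

View pics/c4.png

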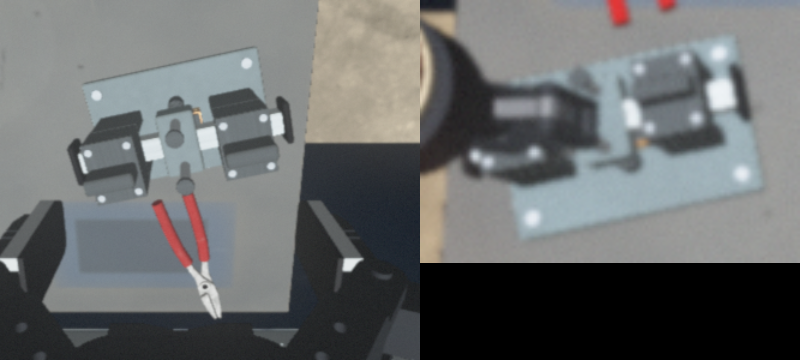

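At the bar-down height (0.131), the screws give offsets of about (0.7, 0.3) mm on the +y side. Three of the four screws on the -y side give about (0.2, -0.2) mm. The screw spacing matches the 44 x 34 mm seen earlier on the bench. I'm handing in.

```bash
python3 -c "
from h import *
print(fz().round(2),arm.read_time()); ticket.finish_job()"
```

```text
[0.04 0.13 0.08] 39.625
the job is handed in; nothing more can be done
```

I handed the job in at 39.6 s of the allowed 72 s: both filled weights hang on the bar and the pressing foot is down. I was given no verdict.

**Weighing:** I lifted three of the four dark saddles.

| Saddle | Position x, y (m) | Heft | Result |
|---|---|---|---|
| R | 0.448, -0.097 | 2.5 N | hollow, put back in its place |
| S | 0.442, -0.238 | 6.4 N | filled |
| Q | 0.594, -0.180 | 6.5 N | filled |
| P | 0.649, -0.022 | not lifted | hollow by elimination |

**Placing:** I lowered S onto the +y side of the bar and Q onto the -y side in 1.5 mm steps. Upward force on the gripper never passed about 2.5 N. The bar followed Q down about 14 mm until it stopped.

**Last checks:**
- **Seating:** the wrist camera showed both weights within about 1 mm of the middle of their sides and in line with the bar. Their screw spacing fits the bar being fully down.
- **Bench:** P and R still stand at their starting places, and the gripper was clear of everything.
- **Pot, carton and tape measure:** they looked untouched in the pictures, but I did not measure them again.

**Weak spots in the checks:**
- The first close-up after release was half hidden by the fingers, so I repeated it.
- In the final top view the arm hid S. The wrist camera saw all four screws on S but only three on Q, plus one false spot.
- An early height estimate for the screws on S (0.106 m) disagreed with the others (about 0.09 m). The pick went well at 0.09 m.

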